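# Clamp the bag sealer's brown bar in its bench clamp

### The job

Two red bench clamps stand on the table; in one of them the brown sealing bar of the bag sealer lies loose on its rest. Turn that clamp's T-handle clockwise until you feel the pad bite and the bar is snugly held (about a fifteenth of a turn past the first touch), then let go; going an eighth of a turn or more past the touch would crush the bar. Leave the bar where it lies and do not turn the handle of the empty clamp.

Things in the scene. Friction and masses are not known exactly. Their poses are not given: they have to be found in the camera images.
- clamp_grip (a point): Middle of the level T-handle crossbar of the clamp with the bar, on the screw axis, 168 mm above the table. Crossbar 90 mm long (this point's x), 14 mm wide and high, caps 18 mm square; z up. The boss top is 30 mm under its middle. Clockwise from above tightens; it keeps this height and stays where left. Turning free takes 0.4 N m (0.3 felt at rest), then about 0.45 N m more per rad past the touch.
- clamp_pad: Brass round pad under that clamp's screw, 32 mm across, 12 mm thick; origin at the centre of its underside, z up. It sinks 4 mm per rad of clockwise turn without rotating. It touches the bar after 0.2 to 1.0 rad; then a stiff spring behind it makes the force on the bar grow by about 120 N per rad.
- bar: Brown sealing bar with bright metal ends, 200 mm long (its y axis), 32 mm wide, 20 mm high, about 0.3 kg, lying loose on a dark steel rest in the clamp, crosswise under the pad. Origin at the centre of its underside, about 39 mm above the table, so its top is at about 59 mm; z up.
- spare_end (a point): End of the T-handle's crossbar on the other, empty red clamp (same form and size), 45 mm from its screw axis and 168 mm above the table. This handle must not be turned.
Not all that is in view belongs to the job. There is more than one size of the bar; the job needs the middle-sized.

How it is judged:
By the outcome, as a careful person would: the job done as asked, in the order asked, and still so for the second after the job is handed in, with the robot touching nothing.
It also fails if it takes over 40 s, if anything falls off the work surface, if the arm or the gripper's body presses on something with over 40 N, if the wrist force passes 120 N, or if a joint passes its speed limit or range.

### The arm

A 6-joint arm with a two-finger parallel gripper is mounted at the origin on the work surface. World frame = base frame: x ahead of the robot, y to its left, z up, the work surface at z = 0. Lengths are in m, angles in rad, forces in N, time in s.
With the tool pointing down it reaches from about 0.35 to 0.975 m from the base axis. Payload 7.1 kg.
Tool frame: the origin (TCP) lies midway between the tips of the shut fingers; the grasp point (between the pads) lies 19 mm behind it; z points along the fingers, y is the line along which they close (so a half turn about z gives the same grasp; the last joint's range is limited). The gripper opens to 88 mm and grips with 3 to 60 N. Pads are 20 mm wide; open, the fingers measure 115 mm over their backs; the gripper's body (75 mm by 178 mm) begins 61 mm behind the grasp point.
Start: joints at [-0.019, 0.423, 1.63, -0, 1.089, -0.019], TCP at [0.625, 0, 0.223] pointing down, gripper open.
Joint ranges: [-3, 3], [-0.9, 2.11], [0.09, 2.58], [-1.31, 4.45], [0.11, 2.69], [-2.54, 2.54]. Speed limits (rad/s): [2.39, 2.39, 3.01, 3.14, 3.14, 3.14].

### API

Orientations are given as a unit quaternion [w, x, y, z].
In Python, from station import move_pose, movel, movej, command_gripper, wait, inverse_kinematics, read_camera, camera_info, MotionError, job_done, get_time, get_joint_pos, get_qvel, get_effort, get_tcp_pos, get_ee_rot, get_ft_force, get_ft_torque, get_grip_width, get_finger_force gives the robot as it stands. Calls block until the motion is done:
- move_pose(position, orientation): joint-space move of the TCP to a pose.
- movel(position, frame=None, v=0.15, until_force=None): straight line of the TCP; frame=None keeps the orientation; v is the mean speed in m/s. With until_force (N) it stops when the force on the tool has changed by that much, and returns True; else False.
- movej(angles): joint-space move.
- command_gripper(opening): opening from 0.0 (shut) to 1.0 (fully open); the grip force is fixed at half the most; returns when the fingers have stopped.
- wait(seconds).
- inverse_kinematics(position, orientation): joint angles nearest the present ones, or None.
- read_camera(name): name is "scene" or "side" or "wrist"; returns the picture (420x560x3 uint8, red, green, blue); there is no depth.
- camera_info(name): a dict with "intrinsics" (3x3 intrinsics, pixels), "T" (4x4, takes a point from camera to world coordinates); the wrist camera has in their place "tool_from_camera" (4x4, takes a point from camera to tool coordinates, whose origin is the TCP and whose axes are the flange's). Camera axes: x right, y up, looking along -z (the intrinsics and any distortion apply to the point x, -y, -z); pixel columns grow to the right and rows downward; lengths in m; the calibration is good to about 2 mm. A picture is of the moment at which its call begins: read the wrist's pose just before it. camera_info takes no time and is no camera call.
A pose or a line that the arm cannot do raises MotionError and nothing moves.
- job_done(): hands the job in; it is judged then, once.
Readings, each from a call of its own:
- get_time(): time.
- get_joint_pos(): joint angles.
- get_qvel(): joint speeds.
- get_effort(): joint torques, N m.
- get_tcp_pos(): TCP position.
- get_ee_rot(): TCP orientation.
- get_ft_force(): force on the tool from outside, world axes, zero at the start.
- get_ft_torque(): the same for the moment, N m.
- get_grip_width(): opening from 0.0 (shut) to 1.0 (fully open).
- get_finger_force(): force on a finger pad.
Only numpy, scipy, OpenCV 4.12 (cv2) and the standard library are available. Lean on these libraries where they do the work, as an engineer would, in place of code of your own. Each camera call takes 0.05 s, during which the arm holds its last target. There are 200 camera calls.

## Working session

There is one attempt and no reset: what is moved stays moved. The work goes in short steps, each a Python script; the robot and the scene stay as the last script left them, time stands still between calls to the robot, and variables do not carry over. Pictures are saved under pics/ and viewed, at most 10 in all, crops included, and the job is handed in when it is done.

```bash
mkdir -p pics; ls; python3 - <<'E'
from station import *
import cv2,numpy as np
a=read_camera("scene");b=read_camera("side")
np.save('pics/scene.npy',a);np.save('pics/side.npy',b)
cv2.imwrite('pics/scene.png',a[:,:,::-1]);cv2.imwrite('pics/side.png',b[:,:,::-1])
for n in("scene","side","wrist"):
  print(n,{k:(np.round(v,4).tolist() if not isinstance(v,str) else v) for k,v in camera_info(n).items()})
print(get_time(),get_ee_rot())
E
```

```text
pics
scene {'intrinsics': [[439.7069, 0.0, 283.0143], [0.0, 439.7069, 210.6977], [0.0, 0.0, 1.0]], 'T': [[0.0923, -0.7442, 0.6615, 1.1716], [0.9957, 0.064, -0.0669, -0.0317], [0.0075, 0.6649, 0.7469, 0.9104], [0.0, 0.0, 0.0, 1.0]]}
side {'intrinsics': [[536.2648, 0.0, 273.7606], [0.0, 536.2648, 206.8378], [0.0, 0.0, 1.0]], 'T': [[-0.9901, 0.0606, -0.1269, 0.3101], [-0.1404, -0.4728, 0.8699, 1.0625], [-0.0073, 0.8791, 0.4766, 0.7053], [0.0, 0.0, 0.0, 1.0]]}
wrist {'intrinsics': [[337.3381, 0.0, 283.4245], [0.0, 337.3381, 210.1058], [0.0, 0.0, 1.0]], 'tool_from_camera': [[-0.0008, 0.9555, 0.2949, 0.0811], [1.0, 0.0007, 0.0004, 0.0004], [0.0002, 0.2949, -0.9555, -0.161], [0.0, 0.0, 0.0, 1.0]]}
0.1 [-4.88279682e-04  7.07109930e-01  7.07103305e-01 -4.73815985e-04]
```

View pics/scene.png

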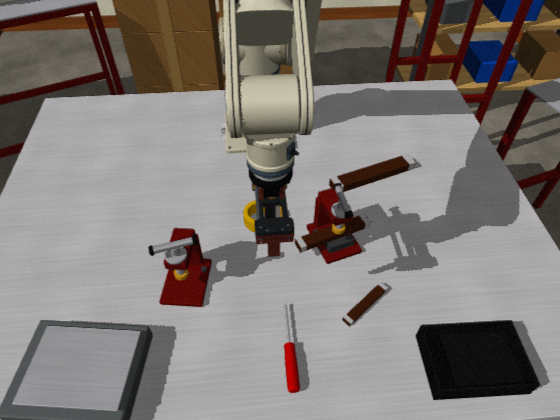

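View pics/side.png

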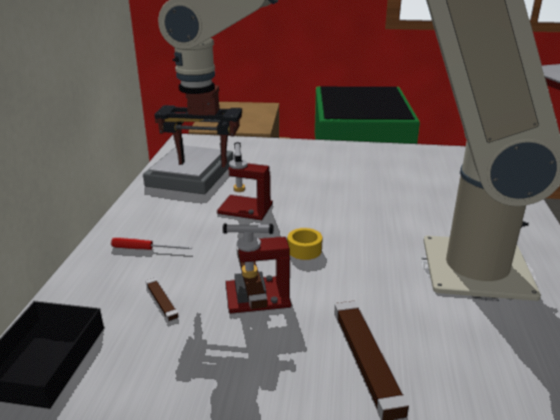

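The scene view shows the empty clamp at about (185,265) and the clamp holding the bar at about (337,225). There are three brown bars: one in the clamp (333,233), a large one loose at (375,172) and a small one loose at (366,304). The one in the clamp is middle-sized, so it fits. I'll confirm this in an enlarged crop.

```bash
python3 - <<'E'
import cv2,numpy as np
a=np.load('pics/scene.npy')[165:265,285:385];b=np.load('pics/side.npy')[210:310,205:305]
f=lambda i:cv2.resize(i,(400,400),interpolation=cv2.INTER_CUBIC)
cv2.imwrite('pics/crop.png',np.hstack([f(a),f(b)])[:,:,::-1])
E
```

```text
(no output)
```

View pics/crop.png

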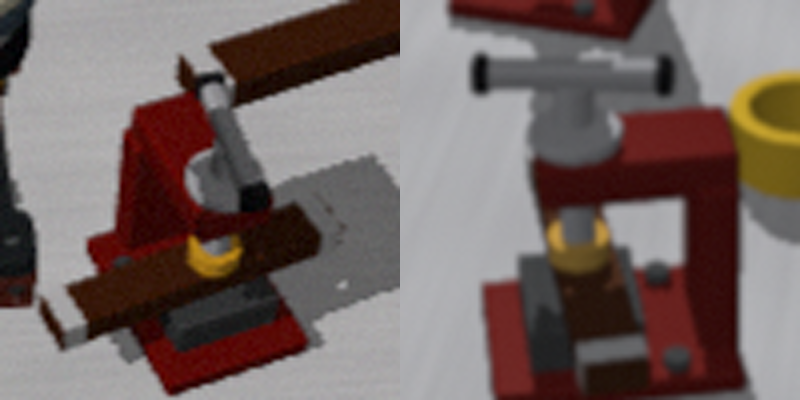

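The crop confirms it: the brown bar lies under the brass pad in this clamp, with bright ends, and it is middle-sized of the three. The black crossbar caps are at scene (337,186) and (348,214), and at side (225.5,229) and (271,229). I'll cast them onto z=0.168.

```bash
cat > h.py <<'E'
from station import *
import numpy as np
from scipy.spatial.transform import Rotation as R
def ray(K,T,p,z):
    d=T[:3,:3]@np.array([(p[0]-K[0,2])/K[0,0],-(p[1]-K[1,2])/K[1,1],-1.]);o=T[:3,3]
    return o+d*(z-o[2])/d[2]
def cast(n,p,z):
    c=camera_info(n);return ray(np.array(c["intrinsics"]),np.array(c["T"]),p,z)
def down(a):  # tool z down, closing line (tool y) at world angle a
    y=np.array([np.cos(a),np.sin(a),0]);z=np.array([0,0,-1.])
    q=R.from_matrix(np.c_[np.cross(y,z),y,z]).as_quat();return np.r_[q[3],q[:3]]
E
python3 - <<'E'
from h import *
for n,ps in(("scene",[(337,186.2),(348.2,213.7)]),("side",[(225.5,228.75),(271,228.75)])):
    p=[cast(n,q,.168) for q in ps];d=p[1]-p[0]
    c=(p[0]+p[1])/2
    print(n,np.round(p,4).tolist(),np.round(c,4),np.hypot(*d[:2]),np.arctan2(d[1],d[0]))
ps=[cast("scene",q,.168) for q in [(152,250),(192,243)]];print(ps)
a=np.arctan2(d[1],d[0])
for k in(-1.5,-.5,.5,1.5):
  q=inverse_kinematics([c[0],c[1],.25],down(a+k*np.pi));print(k,q)
  q=inverse_kinematics([c[0],c[1],.25],down(a+k*np.pi-1.5));print(q)
E
```

```text
scene [[0.4474, 0.1702, 0.168], [0.5357, 0.1802, 0.168]] [0.4915 0.1752 0.168 ] 0.08889540391695869 0.1127406570477204
side [[0.5341, 0.183, 0.168], [0.4458, 0.1716, 0.168]] [0.49   0.1773 0.168 ] 0.0890665590498364 -3.0129021576141373
[array([ 0.60007804, -0.24788088,  0.168     ]), array([ 0.58878834, -0.16564421,  0.168     ])]
-1.5 [ 3.24329685e-01  2.37084814e-01  1.83272883e+00 -4.44089210e-16
  1.07177901e+00  1.76643552e+00]
None
-0.5 [ 3.24329685e-01  2.37084814e-01  1.83272883e+00 -4.44089210e-16
  1.07177901e+00 -1.37515714e+00]
[ 3.24329685e-01  2.37084814e-01  1.83272883e+00 -4.44089210e-16
  1.07177901e+00  1.24842862e-01]
0.5 [ 3.24329685e-01  2.37084814e-01  1.83272883e+00 -4.44089210e-16
  1.07177901e+00  1.76643552e+00]
None
1.5 [ 3.24329685e-01  2.37084814e-01  1.83272883e+00 -4.44089210e-16
  1.07177901e+00 -1.37515714e+00]
[ 3.24329685e-01  2.37084814e-01  1.83272883e+00 -4.44089210e-16
  1.07177901e+00  1.24842862e-01]
```

```bash
python3 - <<'E'
from h import *
import cv2
a=.121-np.pi
c=[.4907,.1763]
move_pose([*c,.26],down(a-np.pi/2+0))
print(get_time(),get_joint_pos())
p=np.array(get_tcp_pos());q=get_ee_rot()
im=read_camera("wrist");cv2.imwrite('pics/w.png',im[:,:,::-1]);np.save('pics/w.npy',im)
np.savez('pics/wp.npz',p=p,q=np.array(q));print(p,q)
E
```

```text
1.325 [ 3.21649194e-01  2.26193442e-01  1.82176576e+00 -1.26091928e-04
  1.09349320e+00 -1.36851862e+00]
[0.49097966 0.17611132 0.25997331] [ 8.22383854e-05 -5.96792171e-02  9.98217603e-01 -3.59297005e-05]
```

View pics/w.png

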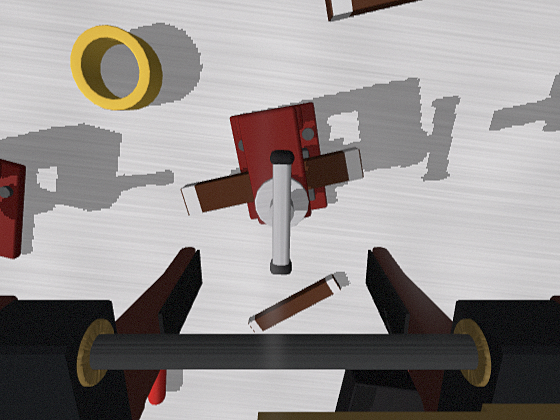

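The wrist view shows the crossbar running straight down the image between the fingers, with its caps at (283,157) and (280.5,268). The alignment is good, and I'll refine it from these pixels.

```bash
python3 - <<'E'
from h import *
import cv2
w=np.load('pics/wp.npz');im=np.load('pics/w.npy').astype(int)
T=np.eye(4);q=w['q'];T[:3,:3]=R.from_quat([q[1],q[2],q[3],q[0]]).as_matrix();T[:3,3]=w['p']
i=camera_info("wrist");T=T@np.array(i["tool_from_camera"]);K=np.array(i["intrinsics"])
def mid(r): # dark cap column extent
    g=im[r,255:310].sum(1);x=np.where(g<150)[0]+255;return x.min(),x.max()
print([ (r,mid(r)) for r in(154,157,160,265,268)])
p=[ray(K,T,x,.168) for x in((283,157),(280.5,268))];d=p[0]-p[1]
print(p,(p[0]+p[1])/2,np.hypot(*d[:2]),np.arctan2(d[1],d[0]),np.arctan2(-d[1],-d[0]))
E
```

```text
[(154, (np.int64(271), np.int64(309))), (157, (np.int64(270), np.int64(309))), (160, (np.int64(270), np.int64(309))), (265, (np.int64(286), np.int64(291))), (268, (np.int64(282), np.int64(291)))]
[array([0.44693453, 0.17024832, 0.168     ]), array([0.53829867, 0.17902086, 0.168     ])] [0.4926166  0.17463459 0.168     ] 0.09178433136881178 -3.04586875611201 0.09572389747778341
```

```bash
python3 - <<'E'
from h import *
a=.11-np.pi/2-np.pi
c=[.4917,.1755]
move_pose([*c,.22],down(a))
print(movel([*c,.150],v=.08,until_force=10))
r=lambda s:print(s,round(get_time(),2),np.round(get_ft_force(),2),np.round(get_ft_torque(),3),np.round(get_effort()[5],3),round(get_grip_width(),3),np.round(get_finger_force(),2))
r('open');command_gripper(0.0);wait(.2);r('shut')
print(get_tcp_pos(),get_joint_pos())
wait(.1);r('')
for _ in range(5): wait(.02);print(np.round(get_ft_torque(),4),get_effort()[5])
E
```

```text
False
open 2.68 [-0.05  0.73  0.23] [ 0.153 -0.015 -0.023] -0.0 1.001 0.0
shut 3.95 [ 0.83 -5.83  0.6 ] [-0.986 -0.229  0.026] 0.04 0.217 30.0
[0.49175583 0.17438429 0.14990729] [ 0.31903077  0.37594366  1.91047013 -0.0023634   0.85585044 -1.36082194]
 4.05 [ 0.64 -6.1  -0.42] [-1.056 -0.293  0.075] 0.04 0.219 30.0
[-1.0015 -0.2986  0.0741] 0.0396419211756438
[-1.0072 -0.2326  0.079 ] 0.039654700085520744
[-0.9758 -0.2944  0.0293] 0.039705096278339624
[-1.0252 -0.2561  0.0018] 0.03966883756220341
[-0.9573 -0.2089  0.0223] 0.03966810065321624
```

```bash
python3 - <<'E'
from h import *
import cv2
p=get_tcp_pos()
movel([.4917,.1744,.150],v=.02);wait(.2)
print(get_tcp_pos(),np.round(get_ft_force(),2),np.round(get_ft_torque(),3),get_grip_width())
a=read_camera("side")[160:300,190:330];b=read_camera("scene")[150:290,230:370]
f=lambda i:cv2.resize(i,(400,400),interpolation=cv2.INTER_CUBIC)
cv2.imwrite('pics/g.png',np.hstack([f(a),f(b)])[:,:,::-1])
E
```

```text
[0.491781   0.17432709 0.14995165] [ 1.96 -1.16 -1.28] [-0.18  -0.318 -0.032] 0.22359363175141764
```

View pics/g.png

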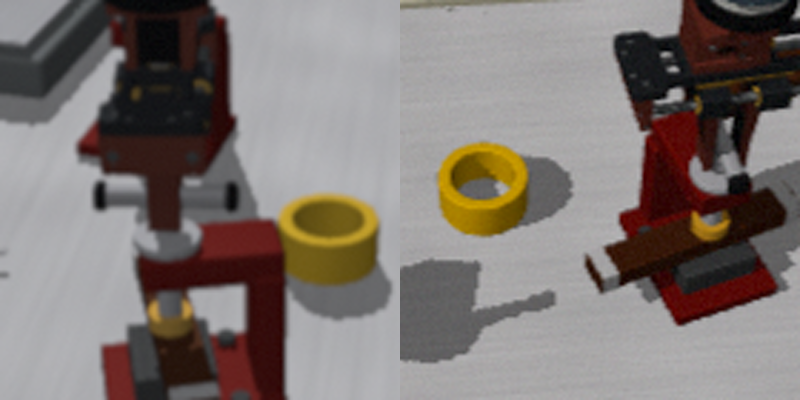

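The fingers hold the crossbar at its middle, with both caps standing out evenly. I'll turn in small steps and log the torque.

```bash
cat > turn.py <<'E'
from h import *
import sys,json,os
n=int(sys.argv[1]);st=float(sys.argv[2])
L=json.load(open('log.json')) if os.path.exists('log.json') else []
if not os.path.exists('j0.json'): json.dump(list(map(float,get_joint_pos())),open('j0.json','w'))
j0=np.array(json.load(open('j0.json')));cmd=L[-1][0] if L else 0.
for k in range(n):
    cmd+=st; j=j0.copy(); j[5]+=cmd; movej(list(j)); wait(.08)
    m=[]
    for _ in range(6): wait(.01); m.append([*get_ft_force(),*get_ft_torque(),get_effort()[5]])
    m=np.mean(m,0); L.append([cmd,get_joint_pos()[5]-j0[5],m[5],m[6],m[0],m[1],m[2],get_grip_width()])
    print(np.round(L[-1],3).tolist())
json.dump([list(map(float,l)) for l in L],open('log.json','w'));print(get_time())
E
python3 turn.py 6 .05
```

```text
[0.05, 0.049, 0.286, 0.274, 1.137, -0.807, -1.849, 0.218]
[0.1, 0.099, 0.3, 0.289, -0.812, -0.917, 0.369, 0.215]
[0.15, 0.149, 0.298, 0.292, 0.066, -0.987, -0.287, 0.217]
[0.2, 0.199, 0.284, 0.294, 1.772, -2.198, -1.114, 0.219]
[0.25, 0.249, 0.316, 0.29, 0.743, -1.892, 0.189, 0.22]
[0.3, 0.299, 0.308, 0.293, 2.461, -3.064, 0.199, 0.218]
6.9833
```

Joint 6 effort is flat at 0.29, so the pad hasn't touched yet.

```bash
python3 turn.py 5 .05
```

```text
[0.35, 0.349, 0.268, 0.286, 0.991, -3.078, 1.518, 0.215]
[0.4, 0.399, 0.287, 0.285, 2.195, -4.29, 1.699, 0.214]
[0.45, 0.449, 0.254, 0.243, 1.005, -3.964, 3.907, 0.217]
[0.5, 0.499, 0.232, 0.24, 0.83, -4.708, 3.769, 0.219]
[0.55, 0.549, 0.191, 0.215, 1.086, -4.973, 4.746, 0.217]
8.9
```

The torque is falling while the lateral force grows, so I'll look before turning further.

```bash
python3 - <<'E'
from h import *
import cv2
print(get_tcp_pos(),R.from_quat(np.roll(get_ee_rot(),-1)).as_matrix()[:,1],np.round(get_joint_pos(),4),np.round(get_effort(),2),get_finger_force())
a=read_camera("side")[190:290,205:305];b=read_camera("wrist")[100:300,180:380]
f=lambda i:cv2.resize(i,(400,400),interpolation=cv2.INTER_CUBIC)
cv2.imwrite('pics/g2.png',np.hstack([f(a),f(b)])[:,:,::-1])
E
```

```text
[0.49181015 0.17425075 0.15003056] [ 4.24781546e-01  9.05295871e-01 -1.54071488e-04] [ 3.1790e-01  3.7540e-01  1.9109e+00 -4.0000e-04  8.5510e-01 -8.1390e-01] [  2.44 -43.84 -20.89   1.36  -0.11   0.21] 30.868021845817566
```

View pics/g2.png

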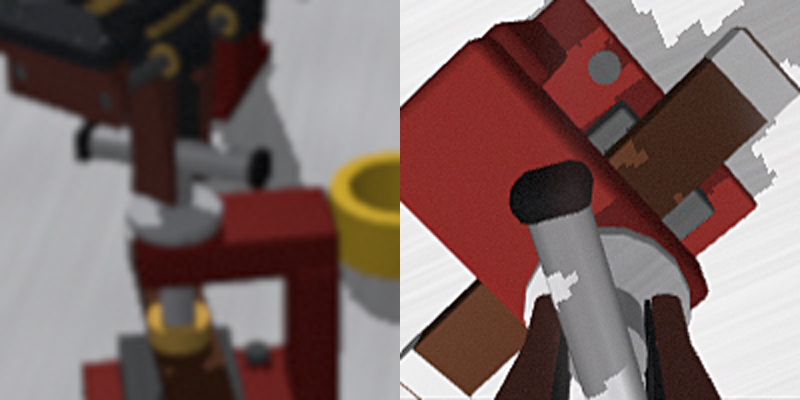

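The wrist crop shows the crossbar skewed in the jaws, so they have been slipping. The 19 mm grip width and constant 0.29 N m fit fingertips closed on the round stem below the crossbar. I'll find the handle's present angle, then open, raise, realign and grip only the crossbar.

```bash
python3 - <<'E'
from h import *
import cv2
p=[cast("side",q,.168) for q in[(226.3,225),(269.5,232)]];d=p[0]-p[1];print(np.arctan2(d[1],d[0]),(p[0]+p[1])/2,np.hypot(*d[:2]))
command_gripper(.6)
x=get_tcp_pos();movel([.4917,.1747,.26],v=.2)
a=.11-np.pi/2-np.pi
p=np.array(get_tcp_pos());q=np.array(get_ee_rot());im=read_camera("wrist")
print(p,get_time());np.savez('pics/wp2.npz',p=p,q=q);np.save('pics/w2.npy',im)
cv2.imwrite('pics/w2.png',cv2.resize(im[110:310,180:380],(600,600),interpolation=cv2.INTER_CUBIC)[:,:,::-1])
E
```

```text
-0.17261138018024574 [0.49133375 0.17634077 0.168     ] 0.09016877933147562
[0.49110676 0.17448794 0.2592003 ] 10.45
```

View pics/w2.png

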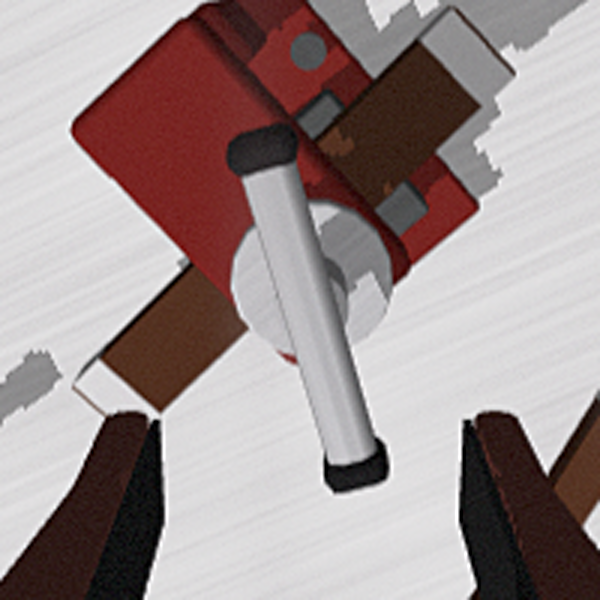

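The wrist view shows the caps at (267.3,160) and (298.7,265.3), with a stem wider than the crossbar under it. That confirms the slip.

```bash
cat > regrip.py <<'E'
from h import *
w=np.load('pics/wp2.npz');q=w['q']
T=np.eye(4);T[:3,:3]=R.from_quat(np.roll(q,-1)).as_matrix();T[:3,3]=w['p']
i=camera_info("wrist");T=T@np.array(i["tool_from_camera"]);K=np.array(i["intrinsics"])
p=[ray(K,T,x,.168) for x in((267.3,160),(298.7,265.3))];d=p[1]-p[0]
b=np.arctan2(d[1],d[0]);print(b,(p[0]+p[1])/2,np.hypot(*d[:2]))
b=(b-.173)/2
a=b-1.5*np.pi
c=[.4917,.1746]
move_pose([*c,.21],down(a))
print(movel([*c,.1635],v=.1,until_force=10))
command_gripper(0.0);wait(.15)
print(round(get_time(),2),np.round(get_ft_force(),2),np.round(get_ft_torque(),3),get_effort()[5],get_grip_width(),get_finger_force(),get_tcp_pos(),get_joint_pos()[5],b)
E
python3 regrip.py
```

```text
-0.1638668852843186 [0.49214685 0.17412793 0.168     ] 0.0902010694165891
False
12.27 [-2.   -3.13  5.5 ] [-0.302  0.233  0.004] 0.042114327661693096 0.15687437816908292 45.73625385761261 [0.49173325 0.17428448 0.16401963] -1.0839767376670035 -0.1684334426421593
```

The grip width is now 13.8 mm, so the jaws are on the crossbar. Turning again with a fresh log.

```bash
mv log.json log1.json; rm j0.json; python3 turn.py 5 .05
```

```text
[0.05, 0.049, 0.078, 0.084, -0.387, -0.562, 0.602, 0.155]
[0.1, 0.099, 0.11, 0.128, -0.295, -0.359, 0.602, 0.151]
[0.15, 0.149, 0.163, 0.15, -0.851, -0.748, 1.198, 0.15]
[0.2, 0.199, 0.151, 0.171, -0.816, -0.908, 1.455, 0.159]
[0.25, 0.249, 0.213, 0.195, -0.92, -1.469, 2.061, 0.157]
14.1833
```

```bash
python3 - <<'E'
from h import *
import cv2
print(get_finger_force(),get_tcp_pos())
a=read_camera("side")[190:290,205:305];b=read_camera("wrist")[100:300,180:380]
f=lambda i:cv2.resize(i,(400,400),interpolation=cv2.INTER_CUBIC)
cv2.imwrite('pics/g3.png',np.hstack([f(a),f(b)])[:,:,::-1])
E
```

```text
45.58556646108627 [0.49171744 0.17425331 0.16403458]
```

View pics/g3.png

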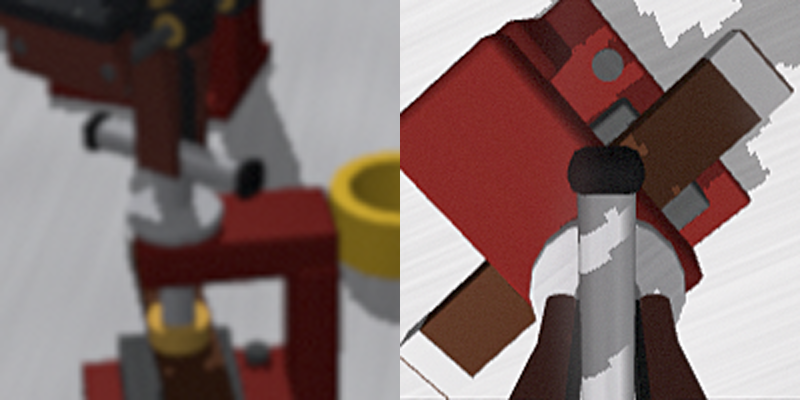

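The handle now follows the gripper, with the crossbar straight between the jaws. I'll check how the torque settles after a step, since that separates friction from the spring.

```bash
python3 - <<'E'
from h import *
import json
p=[cast("side",q,.168) for q in[(229.25,223),(267,234.5)]];d=p[0]-p[1];print(np.arctan2(d[1],d[0]))
L=json.load(open('log.json'));j0=np.array(json.load(open('j0.json')))
for s in (.03,.03):
    L.append(L[-1][:]);L[-1][0]+=s
    j=j0.copy();j[5]+=L[-1][0];t=get_time();movej(list(j));e=[(round(get_time()-t,3),round(get_effort()[5],4),round(get_ft_torque()[2],3),round(get_qvel()[5],4))]
    for k in range(10):
        wait(.02);e.append((round(get_time()-t,3),round(get_effort()[5],4),round(get_ft_torque()[2],3),round(get_qvel()[5],4)))
    print(e)
json.dump(L,open('log.json','w'));print(get_time())
E
```

```text
-0.3933731010486772
[(0.25, np.float64(0.4264), np.float64(0.312), np.float64(-0.0038)), (0.267, np.float64(0.3907), np.float64(0.336), np.float64(0.0007)), (0.283, np.float64(0.3667), np.float64(0.364), np.float64(0.0)), (0.3, np.float64(0.3509), np.float64(0.268), np.float64(0.0007)), (0.317, np.float64(0.3411), np.float64(0.337), np.float64(0.0017)), (0.333, np.float64(0.3352), np.float64(0.32), np.float64(0.0035)), (0.35, np.float64(0.3321), np.float64(0.31), np.float64(0.0016)), (0.367, np.float64(0.3307), np.float64(0.301), np.float64(0.0029)), (0.383, np.float64(0.3305), np.float64(0.33), np.float64(0.0034)), (0.4, np.float64(0.331), np.float64(0.364), np.float64(0.0027)), (0.417, np.float64(0.332), np.float64(0.366), np.float64(0.0021))]
[(0.25, np.float64(0.4508), np.float64(0.396), np.float64(-0.0032)), (0.267, np.float64(0.415), np.float64(0.308), np.float64(-0.0018)), (0.283, np.float64(0.3904), np.float64(0.383), np.float64(0.0006)), (0.3, np.float64(0.3742), np.float64(0.327), np.float64(0.0026)), (0.317, np.float64(0.3637), np.float64(0.379), np.float64(0.0029)), (0.333, np.float64(0.3573), np.float64(0.35), np.float64(0.0026)), (0.35, np.float64(0.3537), np.float64(0.343), np.float64(0.0032)), (0.367, np.float64(0.3518), np.float64(0.364), np.float64(0.0028)), (0.383, np.float64(0.3511), np.float64(0.391), np.float64(0.004)), (0.4, np.float64(0.3512), np.float64(0.386), np.float64(0.0015)), (0.417, np.float64(0.3517), np.float64(0.387), np.float64(0.003))]
15.1167
```

```bash
cat > step.py <<'E'
from h import *
import json,sys
L=json.load(open('log.json'));j0=np.array(json.load(open('j0.json')))
for s in [float(sys.argv[2])]*int(sys.argv[1]):
    L.append(L[-1][:]);L[-1][0]+=s
    j=j0.copy();j[5]+=L[-1][0];movej(list(j));e0=get_effort()[5];wait(.1);e1=get_effort()[5];wait(.03);e2=get_effort()[5]
    print(np.round([L[-1][0],e0,e1,e2,get_grip_width(),*get_ft_force()],3))
json.dump(L,open('log.json','w'));print(get_time())
E
python3 step.py 4 .03
```

```text
[ 0.34   0.467  0.369  0.366  0.157 -0.961 -3.382  3.301]
[ 0.37   0.483  0.385  0.382  0.158 -1.548 -2.222  3.559]
[ 0.4    0.498  0.4    0.397  0.156 -1.188 -3.274  3.641]
[ 0.43   0.514  0.415  0.412  0.156 -1.443 -3.96   3.954]
16.65
```

The slope is steady at about 0.5 N m/rad, so the pad has bitten. Resting torque of 0.412 against 0.29 free puts the handle about 0.23–0.36 rad past the touch. Another 0.13 rad brings it to about 0.42, safely below 0.785. Then I'll release.

```bash
python3 step.py 4 .0325; python3 - <<'E'
from h import *
import cv2
command_gripper(.5)
p=get_tcp_pos();print(movel([p[0],p[1],.27],v=.15));wait(.2)
print(get_time(),np.round(get_ft_force(),2))
a=read_camera("side")[190:310,205:325];b=read_camera("scene")[165:285,275:395]
f=lambda i:cv2.resize(i,(400,400),interpolation=cv2.INTER_CUBIC)
cv2.imwrite('pics/end.png',np.hstack([f(a),f(b)])[:,:,::-1])
E
```

```text
[ 0.463  0.527  0.42   0.417  0.156 -1.603 -3.257  4.346]
[ 0.495  0.543  0.436  0.433  0.158 -1.867 -2.97   4.718]
[ 0.528  0.569  0.461  0.457  0.154 -1.379 -5.375  4.526]
[ 0.56   0.583  0.475  0.471  0.157 -2.362 -3.908  4.365]
18.1833
False
19.9 [-0.19 -0.07 -0.67]
```

View pics/end.png

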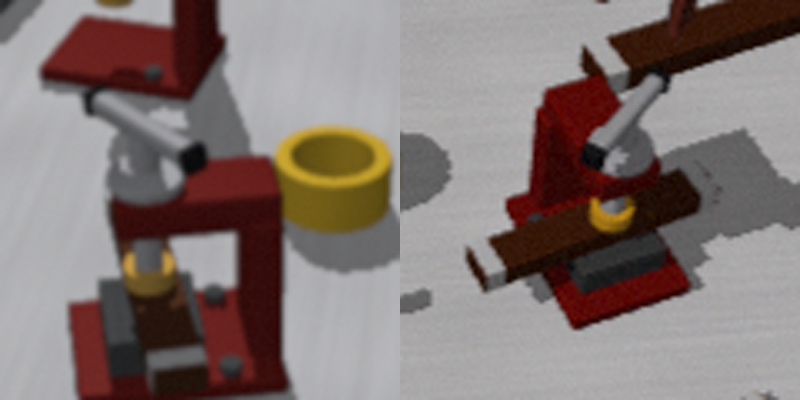

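The final view shows the pad seated on the bar, the bar where it lay, the handle turned and the gripper clear of it.

```bash
python3 - <<'E'
from h import *
p=[cast("side",q,.168) for q in[(233.8,220.9),(262.9,237.1)]];d=p[0]-p[1];print(np.arctan2(d[1],d[0]))
print(job_done())
E
```

```text
-0.6687961010989649
the job is handed in; nothing more can be done
None
```

I tightened the clamp holding the bar to an estimated 0.4 rad past first touch (about a fifteenth of a turn, inferred from joint torque), let go and handed the job in at about 20 s; the bar lies where it was, and I never touched the empty clamp's handle.

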